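# Hang the tool rack on two clamped hooks and draw it home

### The job

Pick up the white tool rack by its carry handle and hang it on the two red hooks of the blue perforated panel: both hooks through the rack's two eyes, handle up. The hooks were clamped by hand at uneven heights, so ease the rack down by feel until it rests on both hook arms while you still hold it, then draw it back under the hook lips until it is flush against the panel, and only then let go. Be gentle: never load the hooks or panel with more than 25 N, and leave the other things on the bench alone.

Things in the scene. Friction and masses are not known exactly. Their poses are not given: they have to be found in the camera images.
- rack: White steel rack, an inverted channel 70 (x) by 280 mm (y), 0.35 to 0.65 kg, on its lips on the bench. Origin: centre of its footprint, bottom of the lips; z up. Flat top flange at z = 30 to 34 mm. The front lip (x = 32 to 35 mm, full length) and back lip (x = -35 to -31 mm, only |y| under 75 mm, so hook arms pass beside it) hang down to z = 0. Its back (-x) goes against the panel.
- handle (a point): Middle of the rack's black handle bar, 82 mm above the rack's origin. The bar is 14 mm wide (x), 16 mm tall and 100 mm long (along the rack's y); 40 mm free below it. Axes as the rack's. Take it from above with the fingers closing along the rack's x.
- eye_left (a point): Centre of the left (+y) eye, at the flange's underside: rack (5, 110, 30) mm. The eye is a rectangular hole through the flange, 34 mm long (rack x = -12 to +22 mm) and 16 mm wide (y).
- eye_right (a point): Centre of the right (-y) eye, at the flange's underside: rack (5, -110, 30) mm. Same hole as the left one.
- back_left (a point): Point on the rack's back face, left part, at the flange's underside: rack (-35, 70, 30) mm. Home: touching the panel's far face.
- back_right (a point): Point on the rack's back face, right part, at the flange's underside: rack (-35, -70, 30) mm. Home: touching the panel's far face.
- panel: Blue perforated panel standing across the bench, fixed, 360 mm wide (y), 12 mm thick (x), its top 150 mm above the bench, on two feet 140 mm long. Origin: centre of its underside on the bench. Its x axis points away from the robot, out of the far face (at x = +6 mm) that bears the two hooks.
- clip_left: Steel clip of the left hook, at panel y = +110 mm. Origin: on the panel's far face, mid-width of the hook, 130 mm above the bench; x out of the panel, z up. It holds a red hook: a level flat arm 30 mm wide, 6 thick, 62 long along x, its top nominally at z = 0, with an upright prong and an outward-pointing lip, 7 mm wide, covering x = 43.5 to 63 mm; lip underside 14 mm, top 20 mm above the arm.
- clip_right: Steel clip of the right hook, at panel y = -110 mm, same frame and hook as the left. Both hooks are clamped by hand in a slot: the arm's top really lies anywhere from 10 mm below to 10 mm above the clip's origin, differently on the two sides, and this is not reported: feel for it. The hooks are rigid and do not give way under gentle loads.
- spray: Aerosol can with green label, 52 mm across, 140 mm tall, standing; origin at the centre of its underside. Bystander.
- jar: Amber glass jar with red cap, 60 mm across, 70 mm tall; origin at the centre of its underside. Bystander.
- tape: Brown cardboard ring (empty tape roll), 90 mm across, 25 mm high; origin at the centre of its underside. Bystander.
- driver: Screwdriver with red handle, about 200 mm long, lying on the bench. Bystander.

How it is judged:
On the way, in this order (a step that is already met when the one before it is completed fails the run):
1. the rack is lifted off the bench by the gripper (height (world z) of rack above 0.05 m and contact force between rack and the fingers above 1 N), for 0.2 s.
2. still held, the rack rests on both hooks at once, each through its eye (contact force between rack and clip_left above 0.4 N and contact force between rack and clip_right above 0.4 N and z of eye_left in the frame of clip_left between -0.0135 and 0.0135 m and y of eye_left in the frame of clip_left between -0.01 and 0.01 m and z of eye_right in the frame of clip_right between -0.0135 and 0.0135 m and y of eye_right in the frame of clip_right between -0.01 and 0.01 m and contact force between rack and the fingers above 1 N), for 0.3 s.
At the end, for the whole second after the job is handed in: The rack hangs at rest on both hooks (each carries more than 0.4 N), each hook through its eye (eye's underside within 13.5 mm of the clip's nominal height, within 10 mm sideways), upright to 0.17 rad, and both ends of its back within 4.5 mm of the panel's face (contact force between rack and clip_left above 0.4 N and contact force between rack and clip_right above 0.4 N and z of eye_left in the frame of clip_left between -0.0135 and 0.0135 m and y of eye_left in the frame of clip_left between -0.01 and 0.01 m and z of eye_right in the frame of clip_right between -0.0135 and 0.0135 m and y of eye_right in the frame of clip_right between -0.01 and 0.01 m and angle between rack's own z axis and vertical below 0.17 rad and x of each of back_left, back_right in the frame of panel below 0.0105 m and linear speed of rack below 0.02 m/s and angular speed of rack below 0.1 rad/s); the robot touches nothing.
It fails at once if the rack is pressed on the hooks or panel with more than 25 N (contact force between rack and panel above 25 N).
It fails at once if the robot presses on the panel or hooks with more than 25 N (contact force between panel and the arm above 25 N or contact force between panel and the fingers above 25 N).
It fails at once if a bystander is moved more than 30 mm (distance of any of spray, jar, tape, driver from where it was at the start of the episode above 0.03 m).
It also fails if it takes over 58 s, if anything falls off the work surface, if the arm or the gripper's body presses on something with over 40 N, if the wrist force passes 120 N, or if a joint passes its speed limit or range.

### The arm

A 6-joint arm with a two-finger parallel gripper is mounted at the origin on the work surface. World frame = base frame: x ahead of the robot, y to its left, z up, the work surface at z = 0. Lengths are in m, angles in rad, forces in N, time in s.
With the tool pointing down it reaches from about 0.25 to 0.775 m from the base axis. Payload 4 kg.
Tool frame: the origin (TCP) lies at the very end of the fingers, on their centre line; the grasp point (between the pads) lies 19 mm behind it (robot.pinch_z is the distance from the TCP to the grasp point, in m); z points along the fingers, y is the line along which they close (so a half turn about z gives the same grasp; the last joint's range is limited). The gripper opens to 94 mm and grips with 3 to 60 N. Pads are 16 mm wide; open, the fingers measure 119 mm over their backs; the gripper's body (75 mm by 177 mm) begins 78 mm behind the grasp point.
Start: joints at [-1.287, 0.087, 1.371, -0, 1.684, -0.103], TCP at [0.207, -0.509, 0.206] pointing down, gripper open.
Joint ranges: [-3.1, 3.1], [-0.76, 2.03], [0.27, 2.55], [-1.08, 4.22], [0.17, 2.65], [-2.57, 2.57]. Speed limits (rad/s): [2.79, 2.79, 3.14, 3.14, 3.14, 3.14].

### API

Orientations are given as [roll, pitch, yaw] about the fixed x, y, z axes, in that order (R = Rz(yaw) Ry(pitch) Rx(roll)).
In Python, from bench import robot gives the robot as it stands.
- The arm moves only by the tool arm_command, never from a script. Its argument "targets" is one flat list of numbers, 7 for each row, row after row: the turn, a rotation vector about the tool's x, y, z in degrees, then the shift along the tool's x, y, z in mm, then the closure, from -1 (fully open) to 1 (shut). In form: [ax, ay, az, x, y, z, hand, ax, ay, az, x, y, z, hand, ...]. A call has 1 to 20 rows; each row is the pose to reach, as a shift and turn from the pose commanded when the call began, along the tool's axes at that moment; what a row does not reach only later rows make up. A row lasts 1/10 s, in which the tool goes at most 50 mm and 8.59 degrees, less where a joint would pass 70% of its speed; a pose out of reach is approached as far as the arm can. A call with a gripper value outside its range is refused whole. The fingers move at their own pace and stop on an object; the grip force is fixed at half the most. Time passes only in rows, so rows that repeat a pose let the fingers close. It gives the time, the measured TCP pose, the force, the opening and the grip force at its end, in the units of the state.
- robot.get_obs(): the state, without advancing time (a new reading comes with each control period).
- robot.snapshot(name): name is "scene" or "top"; returns a dict with "color" (480x640x3 uint8, red, green, blue), "range_z" (480x640 float32, m along the optical axis (not along the pixel's ray), 0 where there is no reading), "fx", "fy", "cx", "cy" (pixels), "T" (4x4, takes a point from camera to world coordinates). Camera axes: x right, y down, z forward; pixel columns grow to the right and rows downward; lengths in m; the calibration is good to about 2 mm. A picture is of the moment at which its call begins.
- robot.close_job(): hands the job in; it is judged then, once.
The state is a dict: "time": time; "joint_positions": joint angles; "qvel": joint speeds; "joint_torque": joint torques, N m; "tool_pos": TCP position; "ee_rot": TCP orientation; "wrist_force": force on the tool from outside, world axes, zero at the start; "wrist_torque": the same for the moment, N m; "width": finger opening in m; "finger_force": force on a finger pad.
Only numpy, scipy, OpenCV 4.12 (cv2) and the standard library are available. Lean on these libraries where they do the work, as an engineer would, in place of code of your own. Each camera call takes 0.05 s, during which the arm holds its last target. There are 200 camera calls.

## Working session

There is one attempt and no reset: what is moved stays moved. The work goes in short steps, Python scripts to look and compute and a tool call to move; the robot and the scene stay as the last step left them, time stands still between calls to the robot, and variables do not carry over. Pictures are saved under pics/ and viewed, at most 10 in all, crops included, and the job is handed in when it is done.

Besides the shell and the picture viewer there is one more tool, called after ">>>" as name(argument=value, ...) on one line, values as JSON. arm_command: Moves the arm, as the interface text tells. Its arguments: {"type":"object","properties":{"targets":{"type":"array"}},"required":["targets"]}

```bash
ls; mkdir -p pics; cat > h.py <<'E'
import numpy as np, cv2
from bench import robot
def snap(n):
    s=robot.snapshot(n); np.savez(f'{n}.npz',**s); return s
def pts(s):
    z=s['range_z']; v,u=np.mgrid[:480,:640]
    P=np.stack([(u-s['cx'])/s['fx']*z,(v-s['cy'])/s['fy']*z,z],-1)
    return P@s['T'][:3,:3].T+s['T'][:3,3]
E
python3 - <<'E'
from h import *
a=snap('scene');b=snap('top')
for n,s in(('scene',a),('top',b)): cv2.imwrite(f'pics/{n}0.png',s['color'][:,:,::-1]);print(n,s['T'].round(3),s['fx'])
o=robot.get_obs();print(o)
E
```

```text
pics
scene [[ 0.667  0.597 -0.446  1.132]
 [ 0.745 -0.544  0.387 -0.478]
 [-0.012 -0.59  -0.807  1.079]
 [ 0.     0.     0.     1.   ]] 491.39849691213806
top [[-3.000e-03 -9.970e-01  7.300e-02  5.180e-01]
 [-1.000e+00  1.000e-03 -1.900e-02  2.000e-02]
 [ 1.900e-02 -7.300e-02 -9.970e-01  1.174e+00]
 [ 0.000e+00  0.000e+00  0.000e+00  1.000e+00]] 548.0569948482298
{'time': 0.1, 'joint_positions': array([-1.28713116e+00,  8.78557281e-02,  1.37206621e+00,  3.17436791e-05,
        1.68360191e+00, -1.03082595e-01]), 'qvel': array([ 0.00054488, -0.00235898, -0.0048815 ,  0.00154965,  0.00034705,
       -0.00026806]), 'joint_torque': array([ 2.00575014e-03, -3.41251123e+01, -3.03302765e+01,  7.19798729e-02,
        3.04017914e-02, -1.07163826e-04]), 'tool_pos': array([ 0.20732694, -0.50890457,  0.20445381]), 'ee_rot': array([-3.13967496e+00, -2.30101264e-04,  3.86751087e-01]), 'wrist_force': array([-0.09014502,  0.08124846,  0.44777009]), 'wrist_torque': array([-0.05008976, -0.04062851, -0.03111469]), 'finger_force': 0.0, 'width': 0.09393144597168618}
```

View pics/scene0.png

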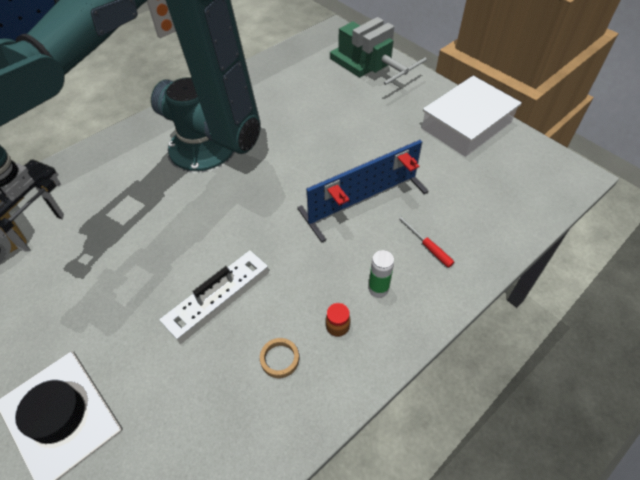

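View pics/top0.png

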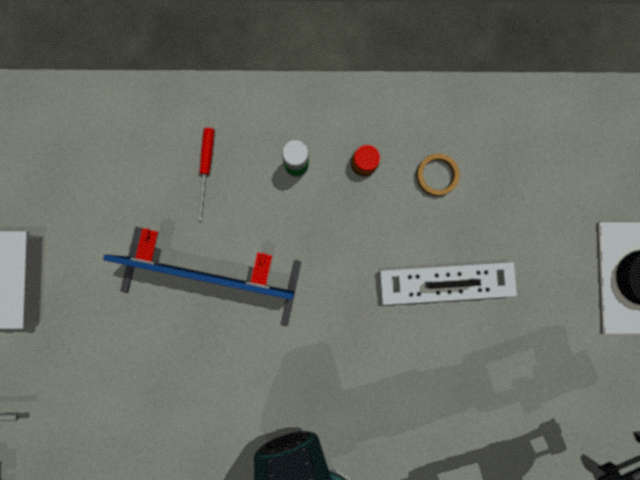

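The top view shows the rack at about (447,284), its eyes near (397,284) and (501,277), the panel's top edge from (104,258) to (293,296), and the hooks at (147,246) and (262,270). The bystanders lie up-image from these, at about (205,170), (295,155), (366,160) and (438,174). Next I'll measure.

```bash
cat > m.py <<'E'
from h import *
for n in('top','scene'):
    s=dict(np.load(f'{n}.npz'));P=pts(s);hsv=cv2.cvtColor(s['color'],cv2.COLOR_RGB2HSV)
    X,Y,Z=P[...,0],P[...,1],P[...,2]; ok=s['range_z']>0
    print(n,'bench z',np.median(Z[ok&(X>.3)&(X<.7)&(np.abs(Y)<.4)]))
    box=ok&(X>.3)&(X<.65)&(Y<-.05)&(Y>-.5)
    # rack flange
    w=box&(hsv[...,2]>170)&(hsv[...,1]<40)&(Z>.02)&(Z<.05)
    w=cv2.morphologyEx(w.astype(np.uint8),cv2.MORPH_OPEN,np.ones((3,3)))
    k,l,st,c=cv2.connectedComponentsWithStats(w);i=1+st[1:,4].argmax();m=l==i
    print('rack z',np.median(Z[m]),st[i])
    r=cv2.minAreaRect((P[m][:,:2]*1000).astype(np.float32));print('rect',r)
    # holes: cast on plane z=.034
    cn,h=cv2.findContours(m.astype(np.uint8),cv2.RETR_CCOMP,cv2.CHAIN_APPROX_NONE)
    for q,hh in zip(cn,h[0]):
        a=cv2.contourArea(q)
        if hh[3]>=0 and a>15:
            u=q[:,0].mean(0);d=s['T'][:3,:3]@[(u[0]-s['cx'])/s['fx'],(u[1]-s['cy'])/s['fy'],1];o=s['T'][:3,3]
            print(' hole',a,u,(o+d*(.034-o[2])/d[2]).round(4))
    b=box&(hsv[...,2]<70)&(Z>.08)&(Z<.1)
    print('handle',b.sum(),cv2.minAreaRect((P[b][:,:2]*1000).astype(np.float32)),np.median(Z[b]))
    blue=ok&(hsv[...,0]>100)&(hsv[...,0]<130)&(hsv[...,1]>120)&(X>.3)&(X<.75)
    t=blue&(Z>.143)&(Z<.157);print('paneltop',t.sum(),cv2.minAreaRect((P[t][:,:2]*1000).astype(np.float32)),np.median(Z[t]))
    red=ok&((hsv[...,0]<6)|(hsv[...,0]>174))&(hsv[...,1]>150)&(X>.3)&(X<.75)&(Y>0)&(Z>.1)
    k,l,st,c=cv2.connectedComponentsWithStats(red.astype(np.uint8))
    for i in range(1,k):
        if st[i,4]>30:
            Q=P[l==i];print('hook',st[i,4],cv2.minAreaRect((Q[:,:2]*1000).astype(np.float32)),np.percentile(Q[:,2],[5,25,50,75,95]).round(4))
E
python3 m.py
```

```text
top bench z 1.5361419625214978e-05
rack z 0.03327151874772505 [ 382  264  134   39 2505]
rect ((489.8243713378906, -275.74822998046875), (66.27131652832031, 277.0162658691406), 3.289297103881836)
 hole 199.5 [395.69811321 283.79245283] [ 0.4884 -0.1655  0.034 ]
 hole 97.5 [413.2972973  276.45945946] [ 0.5035 -0.2024  0.034 ]
 hole 197.5 [500.30188679 277.24528302] [ 0.5013 -0.3846  0.034 ]
handle 293 ((489.59320068359375, -274.2378845214844), (12.05657958984375, 100.08373260498047), 3.0332727432250977) 0.08908922299812394
paneltop 1180 ((506.02947998046875, 221.14585876464844), (357.2745056152344, 12.26455020904541), 78.00457763671875) 0.1497975498945373
hook 500 ((566.564453125, 321.7690734863281), (30.950496673583984, 57.28983688354492), 78.12494659423828) [0.1348 0.1368 0.1382 0.1399 0.1566]
hook 467 ((521.358154296875, 106.60724639892578), (29.801481246948242, 57.937374114990234), 77.52880096435547) [0.1274 0.1297 0.131  0.1326 0.1504]
scene bench z 0.000804668880740933
rack z 0.034066892216928046 [ 161  251  105   87 2063]
rect ((489.3406066894531, -275.0789794921875), (73.56761
[... 163 characters left out ...]
06 -0.339   0.034 ]
 hole 18.0 [243.71428571 276.64285714] [ 0.5019 -0.1982  0.034 ]
 hole 74.0 [250.5 266. ] [ 0.4877 -0.1663  0.034 ]
handle 257 ((491.30133056640625, -277.27044677734375), (16.664188385009766, 99.15723419189453), 4.234922885894775) 0.08909008669788543
paneltop 448 ((507.3873291015625, 217.79542541503906), (352.52313232421875, 15.487899780273438), 77.92570495605469) 0.1485492498515199
hook 197 ((567.1676635742188, 320.8559265136719), (33.696353912353516, 61.46885681152344), 77.51829528808594) [0.1348 0.1367 0.1381 0.1402 0.1569]
hook 227 ((520.5274658203125, 105.22967529296875), (32.492523193359375, 63.34499740600586), 77.27171325683594) [0.1261 0.1295 0.1313 0.1331 0.15  ]
```

```bash
cat >> h.py <<'E'
from scipy.spatial.transform import Rotation as R
def rel(pos,yaw_deg,roll=0.0):
    """shift/turn from the measured pose to TCP pos; roll = tilt (deg) about horizontal rack-x (rack yaw = yaw_deg)."""
    o=robot.get_obs();R0=R.from_euler('xyz',o['ee_rot'])
    Rt=R.from_euler('z',yaw_deg,degrees=True)*R.from_euler('x',roll,degrees=True)*R.from_euler('z',90,degrees=True)*R.from_euler('x',180,degrees=True)
    print('turn',(R0.inv()*Rt).as_rotvec(degrees=True).round(2),'shift',(R0.inv().apply(np.array(pos)-o['tool_pos'])*1000).round(1),
     't',o['time'],'F',o['wrist_force'].round(2),'w',round(o['width'],4),'ff',o['finger_force'])
E
python3 - <<'E'
from h import *
rel([.4897,-.2755,.170],3.35); rel([.4897,-.2755,.066],3.35)
for n in('top','scene'):
    s=dict(np.load(f'{n}.npz'));P=pts(s);hsv=cv2.cvtColor(s['color'],cv2.COLOR_RGB2HSV)
    yaw=np.deg2rad(-12.0);c=np.array([.5063,.221]);e=np.array([np.cos(yaw),np.sin(yaw)]);f=np.array([-e[1],e[0]])
    d=P[...,:2]-c;px=d@e-.006;py=d@f
    red=((hsv[...,0]<6)|(hsv[...,0]>174))&(hsv[...,1]>150)&(P[...,2]>.1)&(abs(py)<.16)&(px<.1)&(px>-.02)
    for sg in(1,-1):
        m=red&(py*sg>0)
        arm=m&(px>.012)&(px<.036);lip=m&(px>.04)&(P[...,2]>np.median(P[arm][:,2])+.014)
        print(n,sg,'arm z',arm.sum(),np.median(P[arm][:,2]).round(4),'lip',lip.sum(),np.median(P[lip][:,2]).round(4),'lip x',px[lip].min().round(4),px[lip].max().round(4),'y',np.median(py[lip]).round(4),'arm y',py[arm].min().round(4),py[arm].max().round(4),'xmax',px[m].max().round(4))
E
```

```text
turn [ -0.09  -0.08 -71.19] shift [ 349.5 -109.6   34.7] t 0.1 F [-0.09  0.08  0.45] w 0.0939 ff 0.0
turn [ -0.09  -0.08 -71.19] shift [ 349.5 -109.4  138.7] t 0.1 F [-0.09  0.08  0.45] w 0.0939 ff 0.0
top 1 arm z 212 0.1378 lip 45 0.157 lip x 0.0433 0.0606 y 0.1105 arm y 0.0956 0.1266 xmax 0.0606
top -1 arm z 200 0.1307 lip 40 0.1508 lip x 0.0436 0.0615 y -0.1088 arm y -0.1236 -0.0937 xmax 0.0615
scene 1 arm z 70 0.1376 lip 24 0.1566 lip x 0.0404 0.0619 y 0.109 arm y 0.0937 0.1253 xmax 0.0634
scene -1 arm z 80 0.131 lip 24 0.15 lip x 0.0418 0.063 y -0.1108 arm y -0.1263 -0.094 xmax 0.0635
```

>>> arm_command(targets=[0, 0, -8, 35, -11, 3, -1, 0, 0, -16, 75, -24, 8, -1, 0, 0, -24, 115, -36, 12, -1, 0, 0, -32, 155, -49, 16, -1, 0, 0, -40, 195, -61, 20, -1, 0, 0, -48, 235, -74, 24, -1, 0, 0, -56, 275, -86, 28, -1, 0, 0, -64, 310, -98, 32, -1, 0, 0, -71.2, 349.5, -109.6, 35, -1, 0, 0, -71.2, 349.5, -109.6, 35, -1, 0, 0, -71.2, 349.5, -109.6, 35, -1, 0, 0, -71.2, 349.5, -109.6, 35, -1, 0, 0, -71.2, 349.5, -109.6, 35, -1, 0, 0, -71.2, 349.5, -109.6, 35, -1])

```text
time: 1.5
tool_pos: [0.4891, -0.277, 0.1707]
ee_rot: [3.141, 0.0, 1.627]
wrist_force: [0.5, 0.4, 0.4]
width: 0.0945
finger_force: 0.0
```

```bash
python3 -c "
from h import *
rel([.4897,-.2755,.066],3.35)"
```

```text
turn [ 0.01  0.02 -0.11] shift [  1.5   0.7 104.7] t 1.5 F [0.51 0.38 0.36] w 0.0945 ff 0.0
```

>>> arm_command(targets=[0, 0, 0, 1.5, 0.7, 20, -1, 0, 0, 0, 1.5, 0.7, 45, -1, 0, 0, 0, 1.5, 0.7, 70, -1, 0, 0, 0, 1.5, 0.7, 90, -1, 0, 0, 0, 1.5, 0.7, 104.7, -1, 0, 0, 0, 1.5, 0.7, 104.7, -1, 0, 0, 0, 1.5, 0.7, 104.7, -1, 0, 0, 0, 1.5, 0.7, 104.7, 1, 0, 0, 0, 1.5, 0.7, 104.7, 1, 0, 0, 0, 1.5, 0.7, 104.7, 1, 0, 0, 0, 1.5, 0.7, 104.7, 1, 0, 0, 0, 1.5, 0.7, 104.7, 1, 0, 0, 0, 1.5, 0.7, 104.7, 1, 0, 0, 0, 1.5, 0.7, 104.7, 1, 0, 0, 0, 1.5, 0.7, 104.7, 1, 0, 0, 0, 1.5, 0.7, 104.7, 1, 0, 0, 0, 1.5, 0.7, 104.7, 1])

```text
time: 3.2
tool_pos: [0.4904, -0.2745, 0.0658]
ee_rot: [-3.142, 0.0, 1.629]
wrist_force: [-0.1, 0.6, 0.5]
width: 0.0175
finger_force: 0.0
```

>>> arm_command(targets=[0, 0, 0, 0, 0, 0, 1, 0, 0, 0, 0, 0, 0, 1, 0, 0, 0, 0, 0, 0, 1, 0, 0, 0, 0, 0, 0, 1])

```text
time: 3.6
tool_pos: [0.49, -0.2745, 0.0657]
ee_rot: [-3.141, -0.0, 1.629]
wrist_force: [-1.7, -0.1, -0.1]
width: 0.0137
finger_force: 30.0
```

>>> arm_command(targets=[0, 0, 0, 0, 0, -3, 1, 0, 0, 0, 0, 0, -10, 1, 0, 0, 0, 0, 0, -20, 1, 0, 0, 0, 0, 0, -35, 1, 0, 0, 0, 0, 0, -50, 1, 0, 0, 0, 0, 0, -70, 1, 0, 0, 0, 0, 0, -90, 1, 0, 0, 0, 0, 0, -110, 1, 0, 0, 0, 0, 0, -130, 1, 0, 0, 0, 0, 0, -150, 1, 0, 0, 0, 0, 0, -170, 1, 0, 0, 0, 0, 0, -185, 1, 0, 0, 0, 0, 0, -195, 1, 0, 0, 0, 0, 0, -200, 1, 0, 0, 0, 0, 0, -200, 1, 0, 0, 0, 0, 0, -200, 1, 0, 0, 0, 0, 0, -200, 1])

```text
time: 5.3
tool_pos: [0.49, -0.2742, 0.2644]
ee_rot: [-3.14, -0.001, 1.629]
wrist_force: [-0.6, -0.6, -5.3]
width: 0.0136
finger_force: 30.0
```

```bash
cat > plan.py <<'E'
from h import *
import sys
def tcp(px,z,roll=0.,py=0.):
    "TCP for rack origin at px from panel far face"
    yaw=np.deg2rad(-12.0);e=np.array([np.cos(yaw),np.sin(yaw)]);f=np.array([-e[1],e[0]])
    return np.r_[np.array([.5063,.221])+e*(.006+px)+f*py,z]
E
python3 -c "
from plan import *
s=snap('top');P=pts(s);hsv=cv2.cvtColor(s['color'],cv2.COLOR_RGB2HSV)
m=(hsv[...,2]>130)&(hsv[...,1]<50)&(P[...,2]>.18)&(P[...,2]<.27)&(P[...,1]<-.1)&(P[...,0]<.6)
print(m.sum(),np.percentile(P[m][:,2],[5,50,95]))
Q=P[m];A=np.c_[Q[:,0],Q[:,1],np.ones(len(Q))];z=np.linalg.lstsq(A,Q[:,2],rcond=None)[0];print(z);print(cv2.minAreaRect((Q[:,:2]*1000).astype(np.float32)))
cv2.imwrite('pics/t1.png',s['color'][:,:,::-1])
rel(tcp(.04825,.266),-12)"
```

```text
2110 [0.22962354 0.23235428 0.23519873]
[-0.00497319  0.00131917  0.23516929]
((488.8099670410156, -240.1358642578125), (69.6075210571289, 211.41583251953125), 3.3723831176757812)
turn [-0.11 -0.06 15.36] shift [479.1  97.5  -1. ] t 5.35 F [-0.35 -0.15 -5.57] w 0.0137 ff 29.998430907726288
```

>>> arm_command(targets=[0, 0, 0.3, 10, 2, -1, 1, 0, 0, 1, 25, 5, -1, 1, 0, 0, 1.5, 45, 9, -1, 1, 0, 0, 2.3, 70, 14, -1, 1, 0, 0, 3.1, 97, 20, -1, 1, 0, 0, 4, 125, 25, -1, 1, 0, 0, 5, 155, 32, -1, 1, 0, 0, 6, 187, 38, -1, 1, 0, 0, 7, 219, 45, -1, 1, 0, 0, 8, 251, 51, -1, 1, 0, 0, 9, 283, 58, -1, 1, 0, 0, 10, 315, 64, -1, 1, 0, 0, 11, 347, 71, -1, 1, 0, 0, 12, 377, 77, -1, 1, 0, 0, 13, 405, 82, -1, 1, 0, 0, 13.8, 430, 87, -1, 1, 0, 0, 14.5, 450, 92, -1, 1, 0, 0, 15, 466, 95, -1, 1, 0, 0, 15.4, 476, 97, -1, 1, 0, 0, 15.4, 480, 97.5, -1, 1])

```text
time: 7.35
tool_pos: [0.5592, 0.2116, 0.2664]
ee_rot: [-3.141, 0.0, 1.362]
wrist_force: [-0.1, -0.9, -6.2]
width: 0.0137
finger_force: 30.0
```

>>> arm_command(targets=[0, 0, 0, 0, 0, 0, 1, 0, 0, 0, 0, 0, 0, 1, 0, 0, 0, 0, 0, 0, 1, 0, 0, 0, 0, 0, 0, 1])

```text
time: 7.75
tool_pos: [0.5597, 0.2097, 0.2669]
ee_rot: [3.141, 0.0, 1.36]
wrist_force: [0.0, 0.4, -5.0]
width: 0.0141
finger_force: 30.0
```

```bash
python3 -c "
from plan import *
s=snap('top');P=pts(s);hsv=cv2.cvtColor(s['color'],cv2.COLOR_RGB2HSV)
m=(hsv[...,2]>130)&(hsv[...,1]<50)&(P[...,2]>.21)&(P[...,2]<.25)&(P[...,1]>0)&(P[...,0]<.65)&(P[...,0]>.4)
Q=P[m];print(m.sum(),np.percentile(Q[:,2],[5,50,95]),cv2.minAreaRect((Q[:,:2]*1000).astype(np.float32)))
yaw=np.deg2rad(-12.0);e=np.array([np.cos(yaw),np.sin(yaw)]);f=np.array([-e[1],e[0]]);d=Q[:,:2]-[.5063,.221]
a=d@e-.006;b=d@f;print('x',np.percentile(a,[.5,99.5]),'y',np.percentile(b,[.2,99.8]))
A=np.c_[a,b,np.ones(len(Q))];print('plane',np.linalg.lstsq(A,Q[:,2],rcond=None)[0])
mm=m.astype(np.uint8);cn,h=cv2.findContours(mm,cv2.RETR_CCOMP,cv2.CHAIN_APPROX_NONE)
for q,hh in zip(cn,h[0]):
  ar=cv2.contourArea(q)
  if hh[3]>=0 and ar>80:
    u=q[:,0].mean(0);r=s['T'][:3,:3]@[(u[0]-s['cx'])/s['fx'],(u[1]-s['cy'])/s['fy'],1];o=s['T'][:3,3];p=(o+r*(.232-o[2])/r[2])[:2]-[.5063,.221];print('hole',ar,p@e-.006,p@f)
cv2.imwrite('pics/t2.png',s['color'][:,:,::-1])
rel(tcp(.04825,.266,py=.0013),-12)
rel(tcp(.04825,.266,py=.0013),-12,1.84)"
```

```text
2585 [0.23244029 0.23522019 0.2380304 ] ((545.0478515625, 138.46096801757812), (135.3632354736328, 70.07750701904297), 77.97936248779297)
x [0.01443428 0.08380773] y [-0.14013075 -0.00656461]
plane [-0.00587308  0.00155999  0.23561812]
hole 211.5 0.05399931082249058 -0.11019967115069561
turn [ 0.01  0.01 -0.09] shift [ 1.2 -0.3  0.9] t 7.8 F [-0.91  0.67 -5.88] w 0.014 ff 29.998440742492676
turn [ 0.01  1.85 -0.09] shift [ 1.2 -0.3  0.9] t 7.8 F [-0.91  0.67 -5.88] w 0.014 ff 29.998440742492676
```

View pics/t2.png

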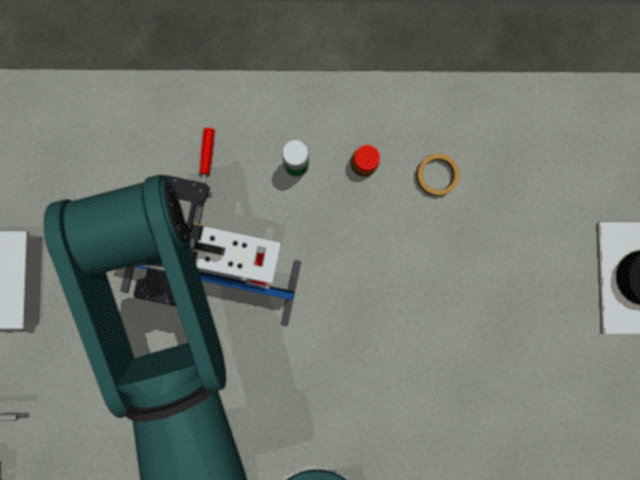

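The picture shows the rack over the panel, with the red right-hand hook visible through its right eye at (260,257). The alignment is within 1 mm. I'll tilt to match the hook heights I saw, then go down.

>>> arm_command(targets=[0, 0.5, 0, 0, -0.2, 5, 1, 0, 1, 0, -0.6, -0.4, 15, 1, 0, 1.5, 0, -1, -0.6, 27, 1, 0, 1.85, 0, -1.2, -0.7, 40, 1, 0, 1.85, 0, -1.2, -0.7, 52, 1, 0, 1.85, 0, -1.2, -0.7, 61, 1, 0, 1.85, 0, -1.2, -0.7, 66, 1, 0, 1.85, 0, -1.2, -0.7, 68, 1, 0, 1.85, 0, -1.2, -0.7, 68, 1, 0, 1.85, 0, -1.2, -0.7, 68, 1, 0, 1.85, 0, -1.2, -0.7, 68, 1])

```text
time: 8.9
tool_pos: [0.5591, 0.2095, 0.1996]
ee_rot: [3.14, -0.033, 1.361]
wrist_force: [-0.2, 0.5, -4.4]
width: 0.0137
finger_force: 30.0
```

```bash
python3 -c "
from plan import *
for n in('top','scene'):
  s=snap(n);cv2.imwrite(f'pics/{n}3.png',cv2.resize(s['color'][(120,80)[n=='scene']:,:,::-1][:220,(100,250)[n=='scene']:][:,:260],None,fx=2.7,fy=2.7))
rel(tcp(.04825,.199),-12,1.84)"
```

```text
turn [ 0.06 -0.03 -0.03] shift [0.4 0.4 0.4] t 9.0 F [ 0.26 -0.9  -5.86] w 0.0139 ff 29.998380839824677
```

View pics/scene3.png

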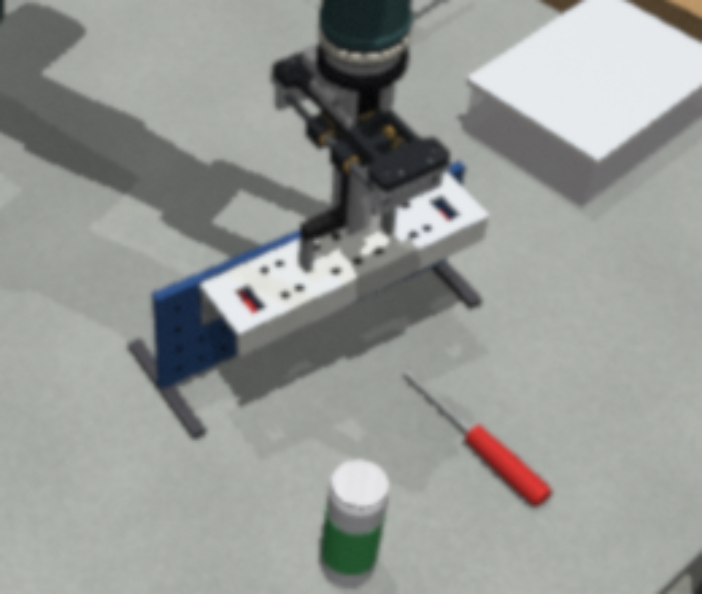

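Both hooks show red inside the eyes, at (248,298) and (445,208). I'll ease the rack down.

>>> arm_command(targets=[0, 0, 0, 0.2, 0.2, 3, 1, 0, 0, 0, 0.2, 0.2, 6, 1, 0, 0, 0, 0.1, 0.2, 8, 1, 0, 0, 0, 0.1, 0.2, 10, 1, 0, 0, 0, 0, 0.2, 12, 1, 0, 0, 0, 0, 0.2, 12, 1])

```text
time: 9.6
tool_pos: [0.5587, 0.2096, 0.1862]
ee_rot: [-3.141, -0.032, 1.361]
wrist_force: [-0.2, 0.5, -4.9]
width: 0.0141
finger_force: 30.0
```

>>> arm_command(targets=[0, 0, 0, -0.1, 0, 2, 1, 0, 0, 0, -0.1, 0, 4, 1, 0, 0, 0, -0.2, 0, 6, 1, 0, 0, 0, -0.3, 0, 8, 1, 0, 0, 0, -0.4, 0, 10, 1, 0, 0, 0, -0.4, 0, 12, 1, 0, 0, 0, -0.4, 0, 12, 1, 0, 0, 0, -0.4, 0, 12, 1])

```text
time: 10.4
tool_pos: [0.5589, 0.2097, 0.1747]
ee_rot: [-3.142, -0.032, 1.361]
wrist_force: [-0.5, 0.1, -4.7]
width: 0.0138
finger_force: 30.0
```

```bash
python3 -c "
from plan import *
rel(tcp(.04825,.171),-12,1.84);print(robot.get_obs()['wrist_torque'])"
```

```text
turn [-0.   -0.   -0.04] shift [0.  0.4 3.7] t 10.4 F [-0.52  0.1  -4.72] w 0.0138 ff 29.998413026332855
[-0.06190921 -0.07923251  0.01817772]
```

>>> arm_command(targets=[0, 0, 0, 0, 0, 0.5, 1, 0, 0, 0, 0, 0, 1, 1, 0, 0, 0, 0, 0, 1.5, 1, 0, 0, 0, 0, 0, 2, 1, 0, 0, 0, 0, 0, 2.5, 1, 0, 0, 0, 0, 0, 3, 1, 0, 0, 0, 0, 0, 3, 1])

```text
time: 11.1
tool_pos: [0.5589, 0.2098, 0.1716]
ee_rot: [-3.141, -0.032, 1.361]
wrist_force: [-0.5, -0.2, -4.9]
width: 0.0142
finger_force: 30.0
```

>>> arm_command(targets=[0, 0, 0, 0, 0, 0.5, 1, 0, 0, 0, 0, 0, 0.5, 1, 0, 0, 0, 0, 0, 0.5, 1])

```text
time: 11.4
tool_pos: [0.5589, 0.2098, 0.1712]
ee_rot: [-3.142, -0.032, 1.361]
wrist_force: [-0.1, -0.6, -5.3]
width: 0.0137
finger_force: 30.0
```

```bash
python3 -c "
from plan import *
rel(tcp(.04825,.171),-12,1.84);print(robot.get_obs()['wrist_torque'])"
```

```text
turn [ 0.   -0.   -0.04] shift [0.  0.4 0.2] t 11.4 F [-0.09 -0.65 -5.27] w 0.0137 ff 29.998455941677094
[-0.09861304  0.03291209 -0.00516761]
```

>>> arm_command(targets=[0, 0, 0, 0, 0, 0.5, 1, 0, 0, 0, 0, 0, 0.5, 1, 0, 0, 0, 0, 0, 0.5, 1])

```text
time: 11.7
tool_pos: [0.559, 0.2098, 0.1707]
ee_rot: [-3.142, -0.032, 1.361]
wrist_force: [0.0, 0.7, -4.9]
width: 0.0143
finger_force: 30.0
```

>>> arm_command(targets=[0, 0, 0, 0, 0, 0.3, 1, 0, 0, 0, 0, 0, 0.3, 1, 0, 0, 0, 0, 0, 0.3, 1])

```text
time: 12.0
tool_pos: [0.559, 0.2098, 0.1705]
ee_rot: [3.141, -0.032, 1.361]
wrist_force: [-0.2, -0.5, -4.5]
width: 0.0141
finger_force: 30.0
```

```bash
python3 -c "
from plan import *
rel(tcp(.04825,.171),-12,1.84);print(robot.get_obs()['wrist_torque'])"
```

```text
turn [ 0.01 -0.01 -0.04] shift [-0.   0.4 -0.5] t 12.0 F [-0.17 -0.52 -4.52] w 0.0141 ff 29.998462200164795
[-0.09672691 -0.03804852 -0.00531529]
```

>>> arm_command(targets=[0, 0, 0, 0, 0, 0.4, 1, 0, 0, 0, 0, 0, 0.4, 1, 0, 0, 0, 0, 0, 0.4, 1])

```text
time: 12.3
tool_pos: [0.559, 0.2099, 0.1705]
ee_rot: [3.141, -0.032, 1.361]
wrist_force: [-1.6, -0.2, -3.1]
width: 0.0136
finger_force: 30.0
```

>>> arm_command(targets=[0, 0, 0, 0, 0, 0.4, 1, 0, 0, 0, 0, 0, 0.4, 1, 0, 0, 0, 0, 0, 0.4, 1])

```text
time: 12.6
tool_pos: [0.559, 0.2098, 0.1703]
ee_rot: [3.141, -0.033, 1.361]
wrist_force: [-1.4, -1.2, -0.3]
width: 0.0139
finger_force: 30.0
```

```bash
python3 -c "
from plan import *
rel(tcp(.04825,.171),-12,1.84);print(robot.get_obs()['wrist_torque'])"
```

```text
turn [ 0.04 -0.02 -0.04] shift [-0.   0.3 -0.7] t 12.6 F [-1.37 -1.22 -0.27] w 0.0139 ff 29.99935269355774
[-0.20813091  0.22467788  0.02778986]
```

>>> arm_command(targets=[0, 0, 0, 0, 0, 0.4, 1, 0, 0, 0, 0, 0, 0.4, 1, 0, 0, 0, 0, 0, 0.4, 1])

```text
time: 12.9
tool_pos: [0.5591, 0.2099, 0.1703]
ee_rot: [3.141, -0.033, 1.361]
wrist_force: [-1.8, -1.6, 4.1]
width: 0.0134
finger_force: 30.0
```

```bash
python3 -c "
from plan import *
rel(tcp(.04825,.171),-12,1.84);print(robot.get_obs()['wrist_torque'])"
```

```text
turn [ 0.06 -0.03 -0.04] shift [-0.1  0.3 -0.7] t 12.9 F [-1.83 -1.63  4.15] w 0.0134 ff 30.00040054321289
[-0.2034901   0.56685798 -0.01338604]
```

>>> arm_command(targets=[0, 0, 0, 0, 0, 0.3, 1, 0, 0, 0, 0, 0, 0.3, 1, 0, 0, 0, 0, 0, 0.3, 1])

```text
time: 13.2
tool_pos: [0.5592, 0.2098, 0.1702]
ee_rot: [3.14, -0.033, 1.361]
wrist_force: [-2.8, -0.6, 4.8]
width: 0.0137
finger_force: 30.0
```

```bash
python3 -c "
from plan import *
rel(tcp(.04825,.171),-12,1.84);print(robot.get_obs()['wrist_torque'])"
```

```text
turn [ 0.07 -0.03 -0.04] shift [-0.1  0.2 -0.8] t 13.2 F [-2.84 -0.56  4.84] w 0.0137 ff 30.000683069229126
[-0.23483009  0.58907321  0.07314931]
```

Both hooks now share about 10 N, roughly balanced once the lateral lever arm is allowed for. I'll ease off slightly and draw back.

>>> arm_command(targets=[0, 0, 0, 0, 0, -0.3, 1, 0, 0, 0, 0, 0, -0.3, 1, 0, 0, 0, 0, 0, -0.3, 1, 0, 0, 0, 0, 0, -0.3, 1, 0, 0, 0, 0, 0, -0.3, 1])

```text
time: 13.7
tool_pos: [0.5592, 0.2098, 0.1703]
ee_rot: [3.141, -0.033, 1.361]
wrist_force: [-3.4, -1.9, 5.6]
width: 0.0139
finger_force: 30.0
```

>>> arm_command(targets=[0, 0, 0, 0, -0.5, 0, 1, 0, 0, 0, 0, -1, 0, 1, 0, 0, 0, 0, -1.5, 0, 1, 0, 0, 0, 0, -2, 0, 1, 0, 0, 0, 0, -2.5, 0, 1, 0, 0, 0, 0, -3, 0, 1, 0, 0, 0, 0, -3.5, 0, 1, 0, 0, 0, 0, -4, 0, 1, 0, 0, 0, 0, -4, 0, 1])

```text
time: 14.6
tool_pos: [0.5577, 0.2104, 0.1705]
ee_rot: [3.135, -0.034, 1.36]
wrist_force: [4.8, -1.9, 5.2]
width: 0.0132
finger_force: 30.0
```

```bash
python3 -c "
from plan import *
rel(tcp(.035,.1705),-12,1.84);print(robot.get_obs()['wrist_torque'])"
```

```text
turn [ 0.38 -0.1  -0.08] shift [ -0.4 -11.4  -0.1] t 14.6 F [ 4.77 -1.86  5.18] w 0.0132 ff 30.00080019235611
[-0.5321957  -0.96202169 -0.03351943]
```

Friction is holding the rack back, because the support load is still about 10 N. I'll lighten it.

>>> arm_command(targets=[0, 0, 0, 0, 0, -0.4, 1, 0, 0, 0, 0, 0, -0.4, 1, 0, 0, 0, 0, 0, -0.4, 1])

```text
time: 14.9
tool_pos: [0.5573, 0.2105, 0.1704]
ee_rot: [3.136, -0.034, 1.36]
wrist_force: [4.9, -2.1, 3.5]
width: 0.0138
finger_force: 30.0
```

>>> arm_command(targets=[0, 0, 0, 0, 0, -0.4, 1, 0, 0, 0, 0, 0, -0.4, 1, 0, 0, 0, 0, 0, -0.4, 1])

```text
time: 15.2
tool_pos: [0.5562, 0.2108, 0.1704]
ee_rot: [3.139, -0.033, 1.361]
wrist_force: [4.5, -1.6, 4.0]
width: 0.0141
finger_force: 30.0
```

```bash
python3 -c "
from plan import *
rel(tcp(.035,.1705),-12,1.84);print(robot.get_obs()['wrist_torque'])"
```

```text
turn [ 0.15 -0.07 -0.05] shift [-0.4 -9.9 -0.2] t 15.2 F [ 4.54 -1.63  3.97] w 0.0141 ff 30.00047653913498
[-0.28863457 -1.06369502 -0.06473262]
```

>>> arm_command(targets=[0, 0, 0, 0, -0.5, -0.3, 1, 0, 0, 0, 0, -1, -0.5, 1, 0, 0, 0, 0, -1.5, -0.5, 1, 0, 0, 0, 0, -2, -0.5, 1, 0, 0, 0, 0, -2.5, -0.5, 1, 0, 0, 0, 0, -3, -0.5, 1, 0, 0, 0, 0, -3.5, -0.5, 1, 0, 0, 0, 0, -4, -0.5, 1, 0, 0, 0, 0, -4, -0.5, 1])

```text
time: 16.1
tool_pos: [0.5509, 0.2115, 0.1704]
ee_rot: [-3.141, -0.032, 1.361]
wrist_force: [3.1, 0.1, 0.3]
width: 0.0138
finger_force: 30.0
```

```bash
python3 -c "
from plan import *
rel(tcp(.035,.1705),-12,1.84);print(robot.get_obs()['wrist_torque'])"
```

```text
turn [-0.03  0.01 -0.04] shift [ 0.  -4.6 -0.1] t 16.1 F [3.1  0.11 0.33] w 0.0138 ff 30.0006240606308
[-0.22072312 -0.86963231 -0.03146526]
```

Load is now about equal to the weight, and the rack is sliding well with about 4.6 mm to go.

>>> arm_command(targets=[0, 0, 0, 0, -0.5, 0, 1, 0, 0, 0, 0, -1, 0, 1, 0, 0, 0, 0, -1.5, 0, 1, 0, 0, 0, 0, -2, 0, 1, 0, 0, 0, 0, -2.5, 0, 1, 0, 0, 0, 0, -3, 0, 1, 0, 0, 0, 0, -3, 0, 1])

```text
time: 16.8
tool_pos: [0.5479, 0.2121, 0.1704]
ee_rot: [-3.141, -0.032, 1.361]
wrist_force: [3.1, -1.4, 0.7]
width: 0.0138
finger_force: 30.0
```

>>> arm_command(targets=[0, 0, 0, 0, -0.5, 0, 1, 0, 0, 0, 0, -1, 0, 1, 0, 0, 0, 0, -1.5, 0, 1, 0, 0, 0, 0, -1.5, 0, 1])

```text
time: 17.2
tool_pos: [0.5465, 0.2125, 0.1704]
ee_rot: [-3.141, -0.032, 1.361]
wrist_force: [3.2, -0.5, 0.4]
width: 0.014
finger_force: 30.0
```

```bash
python3 -c "
from plan import *
rel(tcp(.035,.1705),-12,1.84);print(robot.get_obs()['wrist_torque'])"
```

```text
turn [-0.03  0.01 -0.03] shift [ 0.  -0.1 -0.1] t 17.2 F [ 3.2  -0.52  0.42] w 0.014 ff 30.000661611557007
[-0.27779039 -0.67542155 -0.07474223]
```

>>> arm_command(targets=[0, 0, 0, 0, -0.5, 0, 1, 0, 0, 0, 0, -1, 0, 1, 0, 0, 0, 0, -1, 0, 1, 0, 0, 0, 0, -1, 0, 1])

```text
time: 17.6
tool_pos: [0.5455, 0.2127, 0.1704]
ee_rot: [-3.141, -0.032, 1.361]
wrist_force: [3.4, 0.5, -0.5]
width: 0.0139
finger_force: 30.0
```

>>> arm_command(targets=[0, 0, 0, 0, -0.5, 0, 1, 0, 0, 0, 0, -1, 0, 1, 0, 0, 0, 0, -1, 0, 1, 0, 0, 0, 0, -1, 0, 1])

```text
time: 18.0
tool_pos: [0.5451, 0.2128, 0.1705]
ee_rot: [3.141, -0.032, 1.361]
wrist_force: [4.9, -1.3, -1.6]
width: 0.0135
finger_force: 30.0
```

```bash
python3 -c "
from plan import *
rel(tcp(.035,.1705),-12,1.84);print(robot.get_obs()['wrist_torque'])"
```

```text
turn [ 0.04 -0.01 -0.04] shift [-0.   1.3 -0. ] t 18.0 F [ 4.86 -1.28 -1.56] w 0.0135 ff 29.99978095293045
[-0.27434799 -1.11849566 -0.01449248]
```

>>> arm_command(targets=[0, 0, 0, 0, -0.5, 0, 1, 0, 0, 0, 0, -1, 0, 1, 0, 0, 0, 0, -1, 0, 1, 0, 0, 0, 0, -1, 0, 1])

```text
time: 18.4
tool_pos: [0.545, 0.2128, 0.1706]
ee_rot: [3.139, -0.033, 1.36]
wrist_force: [6.6, -1.5, -2.3]
width: 0.0135
finger_force: 30.0
```

```bash
python3 -c "
from plan import *
s=snap('top');cv2.imwrite('pics/t4.png',cv2.resize(s['color'][200:330,90:320,::-1],None,fx=3.4,fy=3.4))
rel(tcp(.035,.1705),-12,1.84);print(robot.get_obs()['wrist_torque'])"
```

```text
turn [ 0.15 -0.02 -0.06] shift [-0.   1.5  0.1] t 18.45 F [ 6.12 -1.15 -0.53] w 0.0139 ff 30.000330805778503
[-0.28706694 -1.48319875  0.02502979]
```

View pics/t4.png

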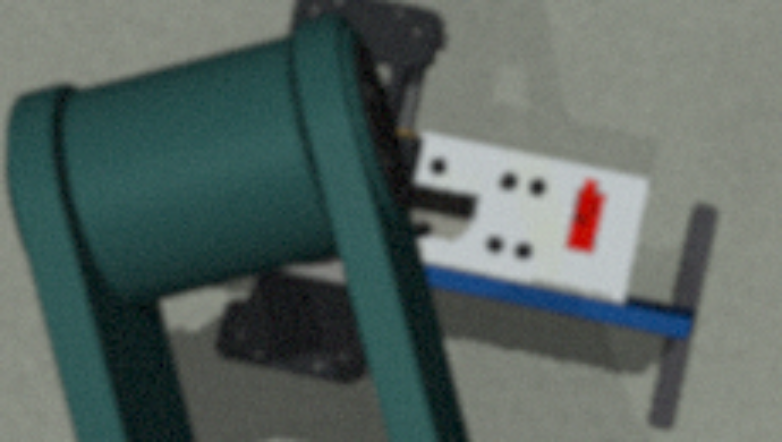

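The rack is flush against the panel. The right hook's lip overlaps the front flange edge at about (592,185) in this crop. I'll relax the push a little and release by opening halfway.

>>> arm_command(targets=[0, 0, 0, 0, 0.4, 0.2, 1, 0, 0, 0, 0, 0.7, 0.3, 1, 0, 0, 0, 0, 0.7, 0.3, 1, 0, 0, 0, 0, 0.7, 0.3, 0.8, 0, 0, 0, 0, 0.7, 0.3, 0.6, 0, 0, 0, 0, 0.7, 0.3, 0.4, 0, 0, 0, 0, 0.7, 0.3, 0.2, 0, 0, 0, 0, 0.7, 0.3, 0, 0, 0, 0, 0, 0.7, 0.3, 0, 0, 0, 0, 0, 0.7, 0.3, 0, 0, 0, 0, 0, 0.7, 0.3, 0])

```text
time: 19.55
tool_pos: [0.5444, 0.2129, 0.1702]
ee_rot: [-3.141, -0.032, 1.361]
wrist_force: [-1.1, 0.6, -0.6]
width: 0.0466
finger_force: 0.0
```

```bash
python3 -c "
from plan import *
rel(tcp(.035,.25),-12,1.84);print(robot.get_obs()['wrist_torque'])"
```

```text
turn [-0.01 -0.   -0.04] shift [  2.5   2.1 -79.8] t 19.55 F [-1.15  0.61 -0.64] w 0.0466 ff 0.0
[-0.05262994 -0.09668935 -0.00551099]
```

Released cleanly. Now I'll go up, then move aside so the camera can see the rack.

>>> arm_command(targets=[0, 0, 0, 0, 0, -3, 0, 0, 0, 0, 0.3, 0, -10, 0, 0, 0, 0, 0.6, 0, -20, 0, 0, 0, 0, 1, 0, -35, 0, 0, 0, 0, 2, 0, -55, 0, 0, 0, 0, 2, 0, -75, 0, 0, 0, 0, 2, 0, -100, 0, 0, 0, 0, 2, 0, -120, 0, 0, 0, 0, -30, 0, -130, 0, 0, 0, 0, -70, 0, -130, 0, 0, 0, 0, -110, 0, -130, 0, 0, 0, 0, -150, 0, -130, 0, 0, 0, 0, -190, 0, -130, 0, 0, 0, 0, -230, 0, -130, 0, 0, 0, 0, -270, 0, -130, 0, 0, 0, 0, -300, 0, -130, 0, 0, 0, 0, -300, 0, -130, 0, 0, 0, 0, -300, 0, -130, 0])

```text
time: 21.35
tool_pos: [0.4812, -0.0847, 0.2919]
ee_rot: [3.14, -0.033, 1.359]
wrist_force: [0.9, 0.1, -0.2]
width: 0.0471
finger_force: 0.0
```

```bash
python3 -c "
from plan import *
s=snap('top');P=pts(s);hsv=cv2.cvtColor(s['color'],cv2.COLOR_RGB2HSV)
m=(hsv[...,2]>130)&(hsv[...,1]<50)&(P[...,2]>.12)&(P[...,2]<.16)&(P[...,1]>0)&(P[...,0]<.65)&(P[...,0]>.4)
Q=P[m];yaw=np.deg2rad(-12.0);e=np.array([np.cos(yaw),np.sin(yaw)]);f=np.array([-e[1],e[0]]);d=Q[:,:2]-[.5063,.221]
a=d@e-.006;b=d@f;print('x',np.percentile(a,[.5,99.5]),'y',np.percentile(b,[.2,99.8]))
A=np.c_[a,b,np.ones(len(Q))];print('plane',np.linalg.lstsq(A,Q[:,2],rcond=None)[0],cv2.minAreaRect((Q[:,:2]*1000).astype(np.float32)))
for sg in(1,-1): k=(b*sg>.05);print(sg,'x',np.percentile(a[k],[1,99]))
cv2.imwrite('pics/t5.png',cv2.resize(s['color'][110:330,90:320,::-1],None,fx=2.7,fy=2.7));print(robot.get_obs()['tool_pos'])"
```

```text
x [-0.00065113  0.06936603] y [-0.13832979  0.14086435]
plane [-0.01358297  0.03307071  0.13935247] ((546.0103759765625, 213.86459350585938), (280.0286865234375, 70.72412872314453), 78.02674865722656)
1 x [-0.00049732  0.06898134]
-1 x [-0.00022581  0.06910541]
[ 0.48136746 -0.08398378  0.29165808]
```

View pics/t5.png

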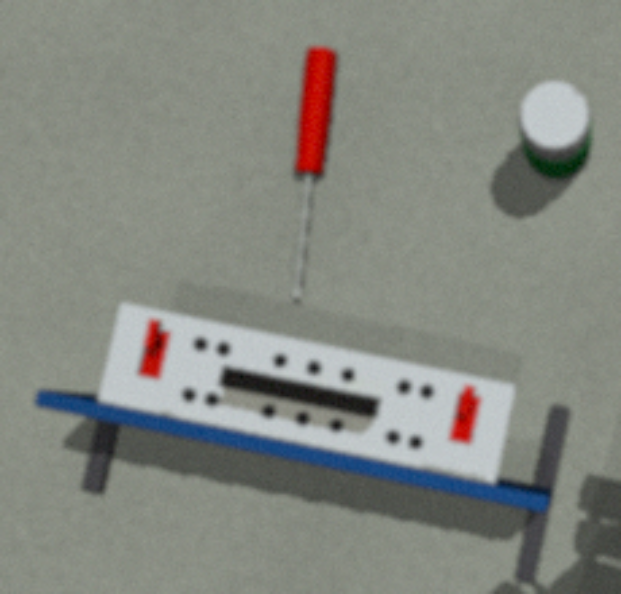

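The rack hangs flush. Both hooks are through their eyes, at (152,348) and (465,415), and the tilt of 0.033 rad matches the difference in hook heights.

```bash
python3 -c "
from bench import robot
print(robot.close_job())"
```

```text
the job is handed in; nothing more can be done
None
```

The rack hangs on both red hooks, handle up and flush against the panel to within about 1 mm by camera; I handed the job in at about 21 s, with contact loads estimated at roughly 10 N or less, though the hand-in returned no verdict.

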